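Push the row of clamping pads home and bolt it in

TASK

With the fingertips, push the row of four clamping pads along the rail as one train, touching only the last pad (the light grey one, farthest from the stop), until the first pad sits against the yellow end stop with the row closed up. Then push the red knob towards the rail until the retainer bolt is fully in across the channel behind the row. Only push: do not lift or carry any pad, and leave everything else on the table undisturbed.

Things in the scene. Friction and masses are not known exactly. Their poses are not given: they have to be found in the camera images.
- rail: steel rail screwed to the table, 310 mm long: an open-topped channel. Origin: centre of its underside, at table height. x runs along it to the yellow end stop, y across it to the red knob's side, z up. Channel floor 6 mm above the table; channel 49 mm wide between lips 6 mm thick and 11 mm tall above the table. Four screwed ears, 10 mm tall, at x = -120 and 95 mm, y = +-30 to 52 mm.
- rail_open_end (a point): middle of the open end of the channel, at floor height (rail x = -155 mm); nothing closes the channel here
- stop_face (a point): middle of the face of the yellow end stop that the first pad must meet, at channel floor height (rail x = 125 mm, y = 0). The stop block is 61 mm wide, 30 mm thick, 24 mm tall (28 with its screws).
- retainer_guide (a point): top of the grey guide in which the retainer bolt slides, beside the channel: it fills rail x = -14 to 22 mm, y = 30 to 64 mm, up to 24 mm above the table
- pad_0: flat clamping pad with a bore, 28 mm along the rail (its x), 46 mm across (its y), 12 mm tall, about 0.06 kg; origin: centre of its underside, on the channel floor. Tan. The first pad of the row, nearest the end stop. Home against the stop its origin is at rail x = 111 mm. The row starts with its pads touching, 45 to 95 mm short of the stop.
- pad_1: flat clamping pad with a bore, 28 mm along the rail (its x), 46 mm across (its y), 12 mm tall, about 0.06 kg; origin: centre of its underside, on the channel floor. Tan. Second in the row.
- pad_2: flat clamping pad with a bore, 28 mm along the rail (its x), 46 mm across (its y), 12 mm tall, about 0.06 kg; origin: centre of its underside, on the channel floor. Tan. Third in the row.
- pad_3: flat clamping pad with a bore, 28 mm along the rail (its x), 46 mm across (its y), 12 mm tall, about 0.06 kg; origin: centre of its underside, on the channel floor. Light grey. The last pad of the row, farthest from the stop; with the row home its origin is at rail x = 27 mm and its back face at 13 mm. The whole row slides with about 1 to 3 N.
- retainer (a joint): travel of the steel retainer bolt, m: 0 = drawn out, its tip 30 mm from the rail's middle line, clear of the channel; 0.032 = fully in, at its limit, tip 2 mm past the middle line. Bolt 9 mm wide (rail x = -0.5 to 8.5 mm), 12 to 20 mm above the table; slides towards rail -y with about 2 N, stays where left, blocked by a pad still in its way. Starts at 0 to 0.003.
- knob (a point): middle of the red upright round knob on the retainer bolt's outer end: 18 mm across, 30 to 58 mm above the table, on a 9 mm neck; this point is on its axis, 44 mm above the table, at rail x = 4 mm, rail y = 76 mm minus the travel. To be pushed from its outer side towards rail -y.
- loose_bolt_0: bright steel lock bolt standing upright on its knurled head, 24 mm across, 50 mm tall. Origin: centre of its underside. A bystander, loose: not to be disturbed.
- stop_pin_8: black round stop standing upright, 24 mm across, 40 mm tall. Origin: centre of its underside. A bystander, loose: not to be disturbed.
- stop_pin_6: black round stop standing upright, 24 mm across, 45 mm tall. Origin: centre of its underside. A bystander, loose: not to be disturbed.
- coupon_1: dark grey flat steel test piece, 35 x 70 x 6 mm. Origin: centre of its underside. A bystander, loose: not to be disturbed.
- coupon_0: rust-brown flat steel test piece, 30 x 60 x 8 mm. Origin: centre of its underside. A bystander, loose: not to be disturbed.
- tape_measure: black pocket tape measure with a yellow top, 68 x 78 x 38 mm. Origin: centre of its underside. A bystander, loose: not to be disturbed.
- weld_gauge: flat steel weld gauge, 40 x 60 x 10 mm. Origin: centre of its underside. A bystander, loose: not to be disturbed.

How it is judged:
By the outcome, as a careful person would: the job done as asked, in the order asked, and still so for the second after the job is handed in, with the robot touching nothing.
It also fails if it takes over 42 s, if anything falls off the work surface, if the arm or the gripper's body presses on something with over 40 N, if the wrist force passes 120 N, or if a joint passes its speed limit or range.

ROBOT

A 7-joint arm with a two-finger parallel gripper is mounted at the origin on a cart in front of the work surface, level with it; the furniture and walls round the work are solid. World frame = base frame: x ahead of the robot, y to its left, z up, the work surface at z = 0. Lengths are in mm, angles in rad, forces in N, time in s.
With the tool pointing down it reaches from about 350 to 900 mm from the base axis. Payload 7.2 kg.
Tool frame: the origin (TCP) lies between the finger pads; the fingertips stand 22 mm ahead of it and the grasp point (between the pads) lies 3 mm ahead of it; z points along the fingers, y is the line along which they close (so a half turn about z gives the same grasp; the last joint's range is limited). The gripper opens to 88 mm and grips with 3 to 60 N. Pads are 20 mm wide; open, the fingers measure 115 mm over their backs; the gripper's body (75 mm by 178 mm) begins 61 mm behind the grasp point.
Start: joints at [1.194, 0.411, -0.013, 1.596, 0.006, 1.134, -0.082], TCP at [189.935, -595.443, 244.653] pointing down, gripper open.
Joint ranges: [-2.95, 2.95], [-0.29, 1.99], [-1.47, 1.44], [0.14, 2.54], [-1.03, 4.17], [0.13, 1.85], [-2.86, 2.86]. Speed limits (rad/s): [2.39, 2.39, 3.01, 3.01, 3.14, 3.14, 3.14].

INTERFACE

Orientations are given as [roll, pitch, yaw] about the fixed x, y, z axes, in that order (R = Rz(yaw) Ry(pitch) Rx(roll)).
In Python, from workcell import read_state, snapshot, sign_off gives the robot as it stands.
- The arm moves only by the tool play_rows, never from a script. Its argument "series" is a list that holds one entry, the list of rows, each a list of 7 numbers: the closure, from -1 (fully open) to 1 (shut), then the shift along the tool's x, y, z in mm, then the turn, a rotation vector about the tool's x, y, z in units of 6 degrees (1.0 is 6 degrees). A call has 1 to 12 rows; each row is the pose to reach, as a shift and turn from the pose commanded when the call began, along the tool's axes at that moment; what a row does not reach only later rows make up. A row lasts 1/10 s, in which the tool goes at most 50 mm and 8.59 degrees, less where a joint would pass 70% of its speed; a pose out of reach is approached as far as the arm can. A call with a gripper value outside its range is refused whole. The fingers move at their own pace and stop on an object; the grip force is fixed at half the most. Time passes only in rows, so rows that repeat a pose let the fingers close. It gives the time, the measured TCP pose, the force, the opening and the grip force at its end, in the units of the state.
- read_state(): the state, without advancing time (a new reading comes with each control period).
- snapshot(name): name is "side" or "top" or "wrist"; returns a dict with "image" (480x640x3 uint8, red, green, blue), "depth" (480x640 float32, mm along the optical axis (not along the pixel's ray), 0 where there is no reading), "camera_matrix" (3x3 intrinsics, pixels), "world_from_camera" (4x4, takes a point from camera to world coordinates). Camera axes: x right, y down, z forward; pixel columns grow to the right and rows downward; lengths in mm; the calibration is good to about 2 mm. A picture is of the moment at which its call begins.
- sign_off(): hands the job in; it is judged then, once.
The state is a dict: "time_s": time; "q": joint angles; "dq": joint speeds; "joint_torque": joint torques, N m; "tool_pos": TCP position; "eef_rot": TCP orientation; "contact_force": force on the tool from outside, world axes, zero at the start; "moment": the same for the moment, N m; "grip_width": finger opening in mm; "gripper_force": force on a finger pad.
Only numpy, scipy, OpenCV 4.12 (cv2) and the standard library are available. Lean on these libraries where they do the work, as an engineer would, in place of code of your own. Each camera call takes 0.05 s, during which the arm holds its last target. There are 200 camera calls.

## Working session

There is one attempt and no reset: what is moved stays moved. The work goes in short steps, Python scripts to look and compute and a tool call to move; the robot and the scene stay as the last step left them, time stands still between calls to the robot, and variables do not carry over. Pictures are saved under pics/ and viewed, at most 10 in all, crops included, and the job is handed in when it is done.

Besides the shell and the picture viewer there is one more tool, called after "Call:" as name(argument=value, ...) on one line, values as JSON. play_rows: Moves the arm, as the interface text tells. Its arguments: {"type":"object","properties":{"series":{"type":"array","items":{"type":"array","items":{"type":"array","items":{"type":"number"}}}}},"required":["series"]}

```bash
mkdir -p pics && python3 - <<'E'
from workcell import read_state, snapshot
import cv2, numpy as np
s=read_state(); print(s["time_s"],s["tool_pos"],s["eef_rot"],s["grip_width"],s["contact_force"])
for n in("top","side"):
    d=snapshot(n); cv2.imwrite(f"pics/{n}0.png",d["image"][:,:,::-1]); np.savez(f"{n}0.npz",**d)
    print(n,d["camera_matrix"].tolist(),np.round(d["world_from_camera"],3).tolist())
E
```

```text
0.0 [ 189.76823511 -595.02120728  243.82119543] [-3.14002103e+00  1.03113865e-04  3.08771060e-01] 87.96930901873425 [ 0.16493291  0.92951033 -0.43074979]
top [[536.8263060252222, 0.0, 311.640567251065], [0.0, 536.8263060252222, 238.27780129221242], [0.0, 0.0, 1.0]] [[-0.01, -0.993, 0.117, 423.316], [-1.0, 0.007, -0.021, -261.56], [0.02, -0.117, -0.993, 1108.648], [0.0, 0.0, 0.0, 1.0]]
side [[572.4635855448262, 0.0, 314.924770960673], [0.0, 572.4635855448262, 235.11396324556424], [0.0, 0.0, 1.0]] [[-0.995, -0.072, 0.068, 493.394], [-0.099, 0.64, -0.762, 605.422], [0.011, -0.765, -0.644, 794.6], [0.0, 0.0, 0.0, 1.0]]
```

View pics/top0.png

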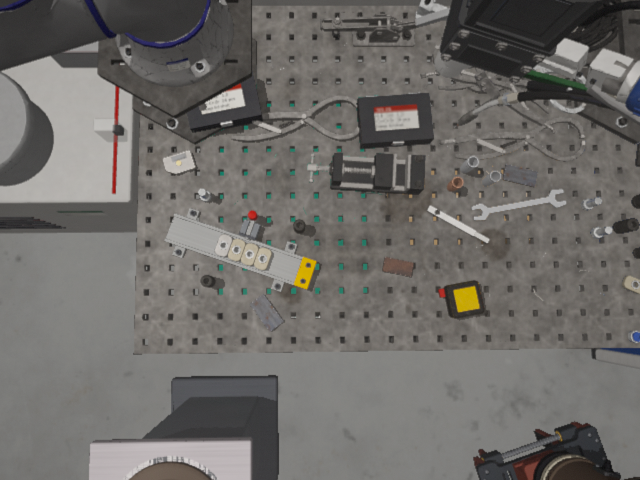

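View pics/side0.png

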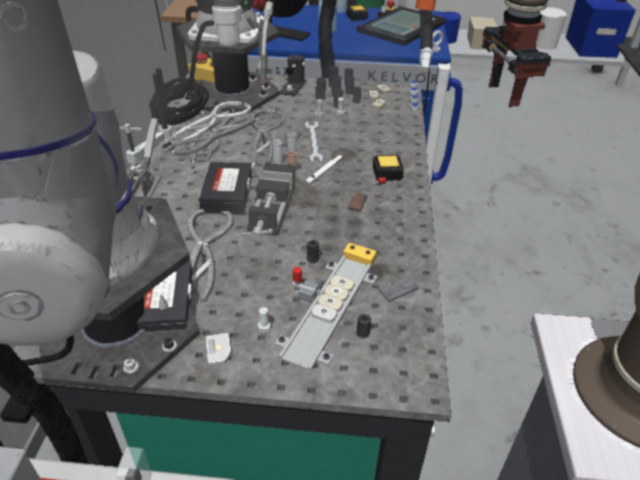

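The top view shows the rail running from (172,229) to the yellow stop at (306,273), with the pads at (224,245) to (263,258) and the red knob at (252,215). The black pins are at (299,226) and (208,281), the bolt at (204,195) and the dark coupon at (267,312). The side view shows the same layout, with our arm parked to the far right. Next I'll get coarse positions.

```bash
cat > h.py <<'E'
import numpy as np, cv2
def ray(d,uv,z):
    uv=np.atleast_2d(np.asarray(uv,float)); K=d["camera_matrix"]; T=d["world_from_camera"]
    r=np.c_[(uv-[K[0,2],K[1,2]])/[K[0,0],K[1,1]],np.ones(len(uv))]@T[:3,:3].T
    return T[:3,3]+r*((z-T[2,3])/r[:,2])[:,None]
def pts(d):
    h,w=d["depth"].shape; u,v=np.meshgrid(np.arange(w),np.arange(h)); K=d["camera_matrix"]; T=d["world_from_camera"]; Z=d["depth"]
    P=np.stack([(u-K[0,2])/K[0,0]*Z,(v-K[1,2])/K[1,1]*Z,Z],-1)@T[:3,:3].T+T[:3,3]; P[Z<=0]=np.nan; return P
def blobs(mask,amin=10):
    n,l,s,c=cv2.connectedComponentsWithStats(mask.astype(np.uint8)); return [(c[i],s[i,4],l==i) for i in range(1,n) if s[i,4]>=amin]
E
python3 - <<'E'
from h import *
for n in("top","side"):
    d=dict(np.load(f"{n}0.npz")); im=d["image"]; hsv=cv2.cvtColor(im,cv2.COLOR_RGB2HSV); P=pts(d)
    H,S,V=cv2.split(hsv)
    for name,m,z in(("yellow",(H>18)&(H<32)&(S>150)&(V>120),24),("red",((H<6)|(H>174))&(S>150)&(V>90),58),("pad",(H>12)&(H<32)&(S>25)&(S<120)&(V>140),18)):
        for c,a,b in blobs(m,20):
            p=ray(d,c,z)[0]
            if 250<p[0]<650 and -300<p[1]<250:
                r=cv2.minAreaRect(np.argwhere(b)[:,::-1].astype(np.float32)); bp=ray(d,cv2.boxPoints(r),z)
                print(n,name,c.round(1),a,p.round(1),"depth z",np.nanmedian(P[b],0).round(1),"box",bp[:,:2].round(0).tolist())
d=dict(np.load("top0.npz"));P=pts(d)
print("table z",np.nanmedian(P[100:330,150:600,2]))
cv2.imwrite("pics/crop0.png",cv2.resize(d["image"][180:335,140:340,::-1],None,fx=3.8,fy=3.8,interpolation=cv2.INTER_CUBIC))
E
```

```text
top yellow [304.6 272.8] 395 [ 480.5 -269.6   24. ] depth z [ 480.3 -270.3   22.9] box [[457.0, -246.0], [514.0, -266.0], [505.0, -294.0], [447.0, -274.0]]
top red [252.1 214.8] 63 [ 594.3 -166.5   58. ] depth z [ 594.3 -166.3   56.4] box [[602.0, -158.0], [602.0, -174.0], [586.0, -174.0], [586.0, -158.0]]
top pad [249.  253.9] 633 [ 520.3 -156.8   18. ] depth z [ 520.4 -156.6   15.9] box [[513.0, -110.0], [556.0, -125.0], [528.0, -204.0], [485.0, -189.0]]
side yellow [359.5 254.4] 330 [ 479.9 -256.5   24. ] depth z [ 479.6 -259.9   21.6] box [[514.0, -247.0], [509.0, -288.0], [448.0, -269.0], [454.0, -229.0]]
side red [296.9 274.1] 96 [ 593.4 -151.    58. ] depth z [ 594.3 -158.2   52.3] box [[603.0, -169.0], [590.0, -171.0], [586.0, -134.0], [598.0, -132.0]]
side pad [355.  253.7] 86 [ 489.  -264.4   18. ] depth z [ 490.2 -264.6    5.1] box [[518.0, -251.0], [510.0, -305.0], [450.0, -284.0], [459.0, -231.0]]
side pad [336.1 292.8] 472 [ 519.5 -150.2   18. ] depth z [ 519.  -151.    15.6] box [[553.0, -124.0], [524.0, -210.0], [486.0, -182.0], [515.0, -99.0]]
table z -0.48428124688507523
```

View pics/crop0.png

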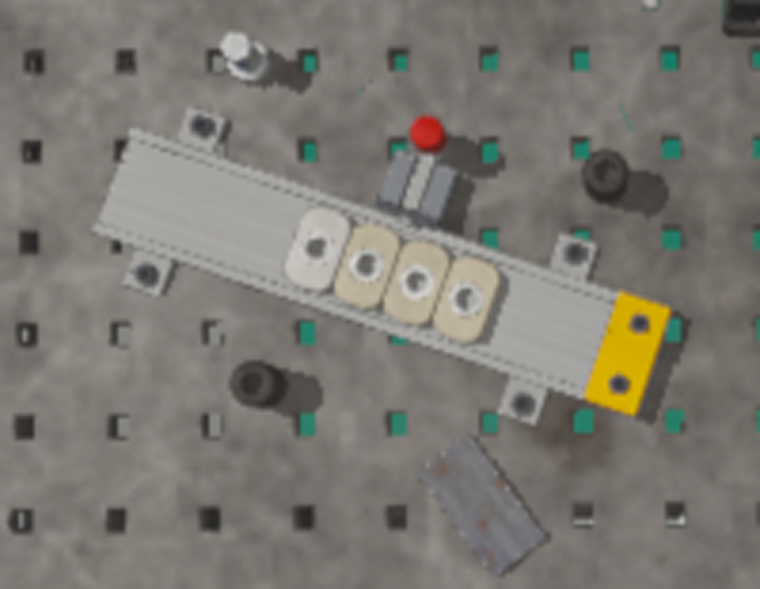

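The enlarged crop (scale 3.8, offset 140,180) shows clear corners: the rail open end at (133,130) and (95,231), and the stop at (620,292), (670,306), (635,415) and (586,397). Next I'll fit the rail pose to these and the knob.

```bash
cat >> h.py <<'E'
def fit(rail,world):
    A=np.c_[rail,np.zeros(len(rail))]; B=np.c_[world,np.zeros(len(world))]
    from scipy.spatial.transform import Rotation as R
    ca,cb=A.mean(0),B.mean(0); w=np.vstack([B-cb,[[0,0,1e4]]]); a=np.vstack([A-ca,[[0,0,1e4]]])
    r,_=R.align_vectors(w,a); M=r.as_matrix()[:2,:2]; t=cb[:2]-M@ca[:2]
    return M,t,(A[:,:2]@M.T+t-B[:,:2])
E
python3 - <<'E'
from h import *
d=dict(np.load("top0.npz")); f=lambda p,z: ray(d,np.array(p)/3.8+[139.6,179.6],z)[0]
obs=[((133,130),11,(-155,30.5)),((95,231),11,(-155,-30.5)),((620,292),24,(125,30.5)),((670,306),24,(155,30.5)),((635,415),24,(155,-30.5)),((586,397),24,(125,-30.5))]
W=np.array([f(p,z)[:2] for p,z,_ in obs]); Rr=np.array([r for *_,r in obs],float)
M,t,e=fit(Rr,W); print("yaw",np.arctan2(M[1,0],M[0,0]),"t",t,"res",e.round(1).tolist())
np.savez("rail.npz",M=M,t=t)
inv=lambda p:(np.asarray(p)[:2]-t)@M
for n,p,z in(("knob",(427,133),58),("pad3",(316,247),18),("p2",(366,265),18),("p1",(416,282),18),("p0",(466,298),18),("pinA",(606,172),42),("pinB",(255,383),42),("bolt",(236,46),50),("coupon",(485,507),6)):
    print(n,inv(f(p,z)).round(1))
g=lambda p: (M@p+t).round(1)
for x in(-90,-70,13): print(x,g([x,0]))
print("knob side",g([4,110]))
E
```

```text
yaw -1.9041403963647774 t [ 527.14703845 -138.44238199] res [[1.7, 1.0], [-1.0, 1.7], [1.4, -0.4], [-0.8, -2.1], [-0.7, -1.3], [-0.6, 1.1]]
knob [ 4.2 72.9]
pad3 [-37.1   0.4]
p2 [-8.6 -0.2]
p1 [19.8 -0.2]
p0 [47.9  0.2]
pinA [98.2 85.5]
pinB [-39.1 -77.9]
bolt [-107.1   85.4]
coupon [  93.2 -101.8]
-90 [556.6 -53.4]
-70 [550.1 -72.3]
13 [ 522.9 -150.7]
knob side [ 629.8 -178.2]
```

Call:
play_rows(series=[[[1, 20, -15, 0, 0, 0, -0.5], [1, 60, -45, 0, 0, 0, -1.5], [1, 105, -80, 0, 0, 0, -2.5], [1, 145, -112, 0, 0, 0, -3.5], [1, 185, -144, 0, 0, 0, -4.5], [1, 225, -175, 0, 0, 0, -5.5], [1, 265, -206, 0, 0, 0, -6.5], [1, 305, -237, 10, 0, 0, -7.5], [1, 345, -268, 20, 0, 0, -8.2], [1, 382, -298, 30, 0, 0, -8.6], [1, 420, -328, 40, 0, 0, -8.87], [1, 455, -356, 50, 0, 0, -8.87]]])

```text
time_s: 1.3
tool_pos: [511.7, -122.7, 195.9]
eef_rot: [3.141, 0.0, 1.238]
contact_force: [1.1, -0.7, 0.0]
grip_width: 0.6
gripper_force: 0.0
```

Call:
play_rows(series=[[[1, 22, 6, 5, 0, 0, 0], [1, 44, 12, 15, 0, 0, 0], [1, 64.5, 18, 30, 0, 0, 0], [1, 64.5, 18, 45, 0, 0, 0], [1, 64.5, 18, 45, 0, 0, 0], [1, 64.5, 18, 45, 0, 0, 0]]])

```text
time_s: 1.9
tool_pos: [548.8, -69.5, 151.1]
eef_rot: [-3.14, 0.0, 1.237]
contact_force: [-0.2, 0.1, 0.8]
grip_width: 0.4
gripper_force: 0.0
```

```bash
python3 - <<'E'
from workcell import read_state, snapshot
from h import *
for n in("wrist","top"):
    d=snapshot(n); cv2.imwrite(f"pics/{n}1.png",d["image"][:,:,::-1]); np.savez(f"{n}1.npz",**d)
s=read_state(); print(s["tool_pos"],s["eef_rot"],s["grip_width"])
r=np.load("rail.npz"); print("tcp rail",(s["tool_pos"][:2]-r["t"])@r["M"])
E
```

```text
[549.28490984 -69.81707218 151.99317629] [3.14080074e+00 1.45708083e-04 1.23672303e+00] 0.4344077435840255
tcp rail [-72.09134084  -1.53527608]
```

View pics/wrist1.png

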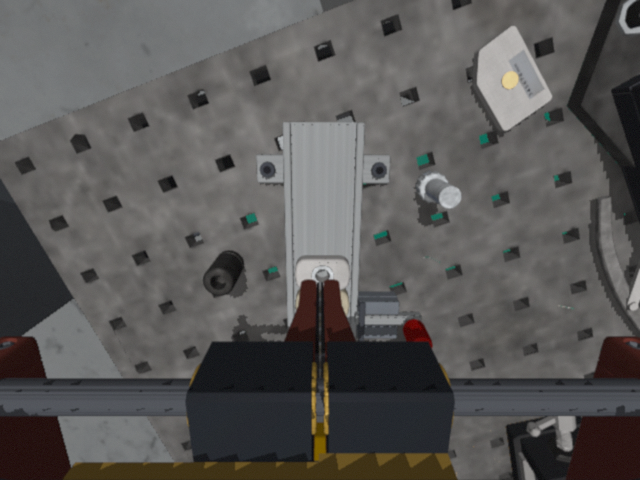

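The wrist view shows the ear screws at (267,170) and (380,170), the open end corners at (284,123) and (364,123), the grey pad under the fingertips at (322,275) and the knob at (417,333). I'll check these against the rail fit.

```bash
python3 - <<'E'
from h import *
r=np.load("rail.npz"); d=dict(np.load("wrist1.npz"))
for n,p,z in(("ear+",(380,170),10),("ear-",(267,170),10),("end+",(364,123),11),("end-",(284,123),11),("lip- mid",(287,250),11),("lip+ mid",(361,250),11),("pad3 back edge",(322,257),18)):
    w=ray(d,p,z)[0]; print(n,((w[:2]-r["t"])@r["M"]).round(1))
E
```

```text
ear+ [-120.6   43.4]
ear- [-120.5  -42.8]
end+ [-154.8   29.8]
end- [-154.7  -28.7]
lip- mid [-56.1 -29.1]
lip+ mid [-56.1  31.1]
pad3 back edge [-52.7  -0.7]
```

Call:
play_rows(series=[[[1, 4, 1, 20, 0, 0, 0], [1, 8, 2, 45, 0, 0, 0], [1, 8, 2, 70, 0, 0, 0], [1, 8, 2, 90, 0, 0, 0], [1, 8, 2, 105, 0, 0, 0], [1, 8, 2, 115, 0, 0, 0], [1, 8, 2, 120, 0, 0, 0], [1, 8, 2, 120, 0, 0, 0], [1, 8, 2, 120, 0, 0, 0]]])

```text
time_s: 2.9
tool_pos: [554.1, -62.3, 32.0]
eef_rot: [3.141, -0.0, 1.238]
contact_force: [0.5, -0.1, -0.2]
grip_width: 0.5
gripper_force: 0.0
```

```bash
cat > st.py <<'E'
from workcell import read_state
from h import *
s=read_state(); r=np.load("rail.npz"); M=r["M"]
print(s["time_s"],"rail",((s["tool_pos"][:2]-r["t"])@M).round(1),"z",s["tool_pos"][2].round(1),"rot",np.round(s["eef_rot"],3),"F rail",(np.array(s["contact_force"][:2])@M).round(1),s["contact_force"][2])
E
python3 st.py
```

```text
2.9 rail [-80.8   0.6] z 32.0 rot [ 3.141 -0.     1.238] F rail [-0.   0.5] -0.23655429269227735
```

Call:
play_rows(series=[[[1, -4, -0.5, 0, 0, 0, 0], [1, -9, -0.5, 0, 0, 0, 0], [1, -14, -0.5, 0, 0, 0, 0], [1, -17, -0.5, 0, 0, 0, 0], [1, -20, -0.5, 0, 0, 0, 0], [1, -23, -0.5, 0, 0, 0, 0], [1, -26, -0.5, 0, 0, 0, 0], [1, -30, -0.5, 0, 0, 0, 0], [1, -34, -0.5, 0, 0, 0, 0], [1, -38, -0.5, 0, 0, 0, 0], [1, -42, -0.5, 0, 0, 0, 0], [1, -46, -0.5, 0, 0, 0, 0]]])

```text
time_s: 4.1
tool_pos: [538.1, -105.9, 31.3]
eef_rot: [3.142, -0.0, 1.238]
contact_force: [-0.1, 1.2, 2.0]
grip_width: 0.7
gripper_force: 0.9
```

```bash
python3 st.py
```

```text
4.1 rail [-34.3  -0.3] z 31.3 rot [ 3.142 -0.     1.238] F rail [-1.1 -0.5] 1.9664375906716167
```

Call:
play_rows(series=[[[1, -3, 0, 0, 0, 0, 0], [1, -6, 0, 0, 0, 0, 0], [1, -9, 0, 0, 0, 0, 0], [1, -12, 0, 0, 0, 0, 0], [1, -15, 0, 0, 0, 0, 0], [1, -18, 0, 0, 0, 0, 0], [1, -21, 0, 0, 0, 0, 0], [1, -24, 0, 0, 0, 0, 0], [1, -27, 0, 0, 0, 0, 0], [1, -29, 0, 0, 0, 0, 0], [1, -31, 0, 0, 0, 0, 0], [1, -31, 0, 0, 0, 0, 0]]])

```text
time_s: 5.3
tool_pos: [527.8, -135.3, 31.2]
eef_rot: [-3.141, 0.0, 1.237]
contact_force: [1.2, 1.1, -0.0]
grip_width: 0.5
gripper_force: 0.3
```

```bash
python3 st.py && python3 - <<'E'
from workcell import snapshot
from h import *
d=snapshot("side"); cv2.imwrite("pics/side2.png",cv2.resize(d["image"][220:380,260:420,::-1],None,fx=3.7,fy=3.7,interpolation=cv2.INTER_CUBIC))
E
```

```text
5.3 rail [-3.2 -0.4] z 31.2 rot [-3.141  0.     1.237] F rail [-1.4  0.7] -0.02015708538449512
```

View pics/side2.png

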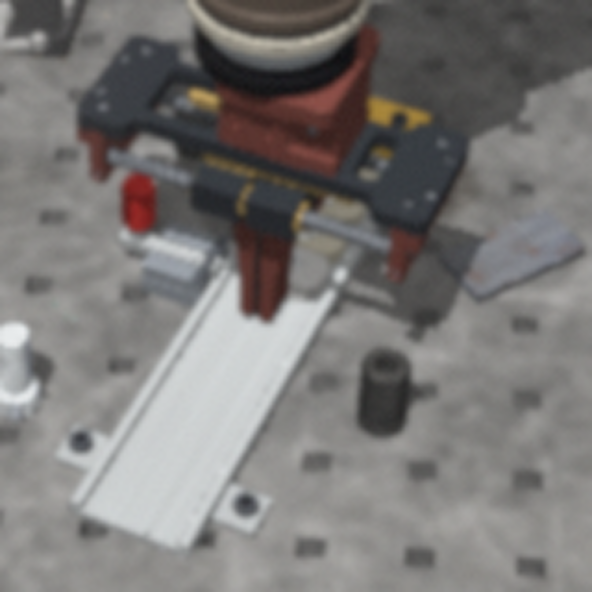

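The fingertips (crop 262,310) sit in the channel behind the grey pad, and the knob, pin and bolt are untouched. I'll creep to the stop.

Call:
play_rows(series=[[[1, -1, 0, 0, 0, 0, 0], [1, -2, 0, 0, 0, 0, 0], [1, -3, 0, 0, 0, 0, 0], [1, -4, 0, 0, 0, 0, 0], [1, -5, 0, 0, 0, 0, 0], [1, -5, 0, 0, 0, 0, 0]]])

```text
time_s: 5.95
tool_pos: [526.3, -139.6, 31.2]
eef_rot: [-3.142, -0.0, 1.238]
contact_force: [0.6, 2.3, -0.1]
grip_width: 0.5
gripper_force: 0.6
```

Call:
play_rows(series=[[[1, -1, 0, 0, 0, 0, 0], [1, -2, 0, 0, 0, 0, 0], [1, -2, 0, 0, 0, 0, 0]]])

```text
time_s: 6.25
tool_pos: [526.3, -140.2, 31.4]
eef_rot: [3.141, -0.002, 1.239]
contact_force: [1.9, 5.6, 0.5]
grip_width: 0.7
gripper_force: 2.7
```

```bash
python3 st.py
```

```text
6.25 rail [ 2.  -0.2] z 31.4 rot [ 3.141e+00 -2.000e-03  1.239e+00] F rail [-5.9 -0.1] 0.5113602623236214
```

Call:
play_rows(series=[[[1, -1, 0, 0, 0, 0, 0], [1, -2, 0, 0, 0, 0, 0], [1, -2, 0, 0, 0, 0, 0]]])

```text
time_s: 6.55
tool_pos: [526.4, -140.7, 31.6]
eef_rot: [3.14, -0.003, 1.24]
contact_force: [2.9, 9.2, 0.9]
grip_width: 0.0
gripper_force: 4.7
```

```bash
python3 st.py
```

```text
6.55 rail [2.4 0. ] z 31.6 rot [ 3.14e+00 -3.00e-03  1.24e+00] F rail [-9.7 -0.3] 0.914293574776392
```

Force rises to 10 N with no travel at the expected position, so the row is home. I'll back off, lift and look.

Call:
play_rows(series=[[[1, 3, 0, 0, 0, 0, 0], [1, 8, 0, 0, 0, 0, 0], [1, 16, 0, 0, 0, 0, 0], [1, 24, 0, 0, 0, 0, 0], [1, 30, 0, -15, 0, 0, 0], [1, 34, 0, -40, 0, 0, 0], [1, 45, 0, -70, 0, 0, 0], [1, 65, 0, -100, 0, 0, 0], [1, 85, 0, -110, 0, 0, 0], [1, 85, 0, -110, 0, 0, 0], [1, 85, 0, -110, 0, 0, 0]]])

```text
time_s: 7.65
tool_pos: [552.7, -63.1, 141.8]
eef_rot: [3.141, 0.001, 1.239]
contact_force: [-0.3, -0.5, -0.5]
grip_width: 0.7
gripper_force: 0.0
```

```bash
python3 st.py && python3 - <<'E'
from workcell import snapshot
from h import *
d=snapshot("top"); np.savez("top3.npz",**d); cv2.imwrite("pics/top3.png",cv2.resize(d["image"][180:335,140:340,::-1],None,fx=3.8,fy=3.8,interpolation=cv2.INTER_CUBIC))
E
```

```text
7.65 rail [-79.6  -0.5] z 141.8 rot [3.141e+00 1.000e-03 1.239e+00] F rail [ 0.6 -0.1] -0.5344770152680993
```

View pics/top3.png

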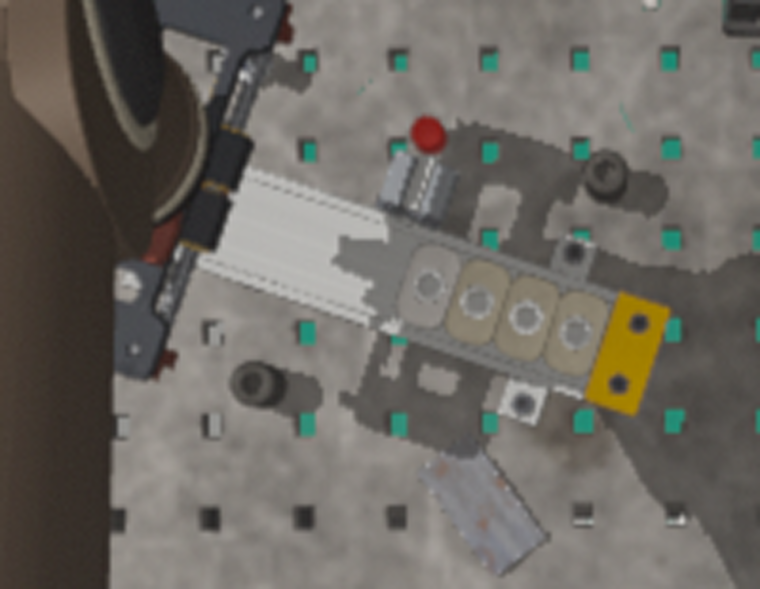

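The four pads are closed up against the yellow stop (bores at (428,285), (477,301), (526,317), (576,332)), and the bystanders have not moved. Now for the outer side of the knob.

Call:
play_rows(series=[[[1, -15, 18, 0, 0, 0, 0], [1, -38, 48, 0, 0, 0, 0], [1, -60, 78, 0, 0, 0, 0], [1, -76, 98, 0, 0, 0, 0], [1, -83.5, 108.5, 10, 0, 0, 0], [1, -83.5, 108.5, 30, 0, 0, 0], [1, -83.5, 108.5, 50, 0, 0, 0], [1, -83.5, 108.5, 68, 0, 0, 0], [1, -83.5, 108.5, 80, 0, 0, 0], [1, -83.5, 108.5, 84, 0, 0, 0], [1, -83.5, 108.5, 84, 0, 0, 0], [1, -83.5, 108.5, 84, 0, 0, 0]]])

```text
time_s: 8.9
tool_pos: [628.4, -177.4, 57.9]
eef_rot: [3.141, -0.0, 1.238]
contact_force: [-0.1, -0.5, -0.1]
grip_width: 0.3
gripper_force: 0.0
```

```bash
python3 st.py
```

```text
8.9 rail [  3.7 108.5] z 57.9 rot [ 3.141 -0.     1.238] F rail [0.5 0.1] -0.1031139236621037
```

Call:
play_rows(series=[[[1, 0, -3, 0, 0, 0, 0], [1, 0, -6, 0, 0, 0, 0], [1, 0, -9, 0, 0, 0, 0], [1, 0, -12, 0, 0, 0, 0], [1, 0, -15, 0, 0, 0, 0], [1, 0, -18, 0, 0, 0, 0], [1, 0, -21, 0, 0, 0, 0], [1, 0, -24, 0, 0, 0, 0], [1, 0, -27, 0, 0, 0, 0], [1, 0, -30, 0, 0, 0, 0], [1, 0, -33, 0, 0, 0, 0], [1, 0, -33, 0, 0, 0, 0]]])

```text
time_s: 10.1
tool_pos: [596.4, -166.5, 57.3]
eef_rot: [-3.141, 0.0, 1.238]
contact_force: [-0.2, 0.2, -0.3]
grip_width: 0.7
gripper_force: 0.1
```

```bash
python3 st.py && python3 - <<'E'
from workcell import snapshot
from h import *
d=snapshot("side"); cv2.imwrite("pics/side4.png",cv2.resize(d["image"][220:380,240:400,::-1],None,fx=3.7,fy=3.7,interpolation=cv2.INTER_CUBIC))
E
```

```text
10.1 rail [ 3.8 74.6] z 57.3 rot [-3.141  0.     1.238] F rail [-0.1 -0.2] -0.25454369838400387
```

View pics/side4.png

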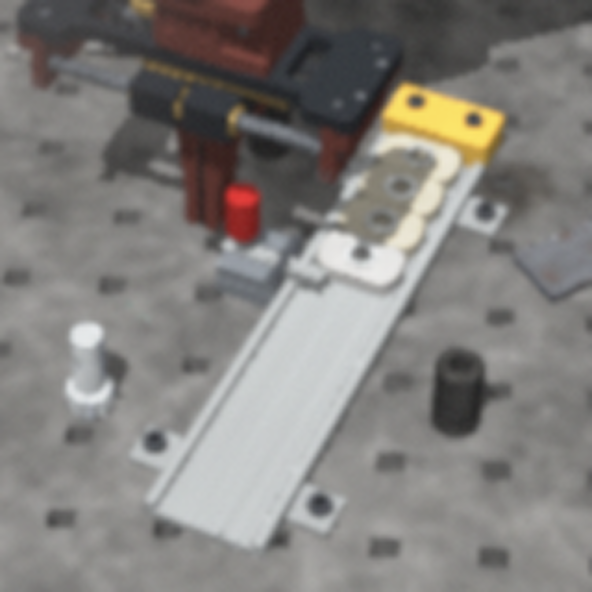

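The fingers at (207,180) press the knob at (242,213), and the bolt tip at (308,272) is entering the channel just behind the grey pad. Continuing.

Call:
play_rows(series=[[[1, 0, -2, 0, 0, 0, 0], [1, 0, -4, 0, 0, 0, 0], [1, 0, -6, 0, 0, 0, 0], [1, 0, -7, 0, 0, 0, 0], [1, 0, -8, 0, 0, 0, 0], [1, 0, -9, 0, 0, 0, 0], [1, 0, -9, 0, 0, 0, 0]]])

```text
time_s: 10.85
tool_pos: [588.2, -163.7, 57.3]
eef_rot: [-3.141, 0.0, 1.238]
contact_force: [0.6, -0.2, -0.7]
grip_width: 0.2
gripper_force: 0.4
```

Call:
play_rows(series=[[[1, 0, -1, 0, 0, 0, 0], [1, 0, -2, 0, 0, 0, 0], [1, 0, -2, 0, 0, 0, 0]]])

```text
time_s: 11.15
tool_pos: [586.3, -163.0, 57.3]
eef_rot: [-3.141, 0.0, 1.238]
contact_force: [1.5, 0.5, -0.7]
grip_width: 0.3
gripper_force: 0.5
```

```bash
python3 st.py
```

```text
11.15 rail [ 3.8 64. ] z 57.3 rot [-3.141  0.     1.238] F rail [-1.   1.2] -0.7104609820923331
```

Call:
play_rows(series=[[[1, 0, -1, 0, 0, 0, 0], [1, 0, -2, 0, 0, 0, 0], [1, 0, -2, 0, 0, 0, 0]]])

```text
time_s: 11.45
tool_pos: [584.5, -162.3, 57.3]
eef_rot: [-3.141, 0.0, 1.238]
contact_force: [0.8, 0.3, -0.7]
grip_width: 0.2
gripper_force: 0.5
```

Call:
play_rows(series=[[[1, 0, -1, 0, 0, 0, 0], [1, 0, -2, 0, 0, 0, 0], [1, 0, -2, 0, 0, 0, 0]]])

```text
time_s: 11.75
tool_pos: [584.2, -162.2, 57.6]
eef_rot: [3.138, -0.001, 1.238]
contact_force: [6.4, -1.4, -4.8]
grip_width: 0.7
gripper_force: 3.4
```

```bash
python3 st.py
```

```text
11.75 rail [ 3.8 61.7] z 57.6 rot [ 3.138e+00 -1.000e-03  1.238e+00] F rail [-0.8  6.5] -4.7752440834767
```

Call:
play_rows(series=[[[1, 0, -1.5, 0, 0, 0, 0], [1, 0, -1.5, 0, 0, 0, 0]]])

```text
time_s: 11.95
tool_pos: [584.1, -162.2, 57.8]
eef_rot: [3.136, -0.001, 1.237]
contact_force: [11.1, -4.0, -8.3]
grip_width: 0.3
gripper_force: 5.4
```

```bash
python3 st.py
```

```text
11.95 rail [ 3.8 61.6] z 57.8 rot [ 3.136e+00 -1.000e-03  1.237e+00] F rail [ 0.2 11.8] -8.269048399258052
```

The bolt is at its hard limit: 12 N with no further travel. I'll back off, lift and check.

Call:
play_rows(series=[[[1, 0, 3, 0, 0, 0, 0], [1, 0, 8, 0, 0, 0, 0], [1, 0, 16, 0, 0, 0, 0], [1, 0, 26, 0, 0, 0, 0], [1, 0, 34, -20, 0, 0, 0], [1, 0, 40, -50, 0, 0, 0], [1, 0, 50, -90, 0, 0, 0], [1, 0, 80, -120, 0, 0, 0], [1, 0, 120, -140, 0, 0, 0], [1, 0, 150, -140, 0, 0, 0], [1, 0, 150, -140, 0, 0, 0], [1, 0, 150, -140, 0, 0, 0]]])

```text
time_s: 13.15
tool_pos: [723.0, -210.1, 196.1]
eef_rot: [-3.14, -0.0, 1.238]
contact_force: [-0.6, -0.3, 0.0]
grip_width: 0.6
gripper_force: 0.0
```

```bash
python3 st.py && python3 - <<'E'
from workcell import snapshot
from h import *
r=np.load("rail.npz")
for n in("side","top"):
    d=snapshot(n); np.savez(f"{n}5.npz",**d)
    c=d["image"][220:380,260:420] if n=="side" else d["image"][180:335,140:340]
    cv2.imwrite(f"pics/{n}5.png",cv2.resize(c[:,:,::-1],None,fx=3.7,fy=3.7,interpolation=cv2.INTER_CUBIC))
    H,S,V=cv2.split(cv2.cvtColor(d["image"],cv2.COLOR_RGB2HSV))
    for c,a,b in blobs(((H<6)|(H>174))&(S>150)&(V>60),20):
        p=(ray(d,c,58)[0][:2]-r["t"])@r["M"]
        if abs(p[0])<60 and abs(p[1])<120: print(n,"knob",p.round(1),a)
E
```

```text
13.15 rail [  3.6 208.6] z 196.1 rot [-3.14  -0.     1.238] F rail [ 0.4 -0.4] 0.03543752921696344
side knob [-9.6 37.6] 104
```

View pics/side5.png

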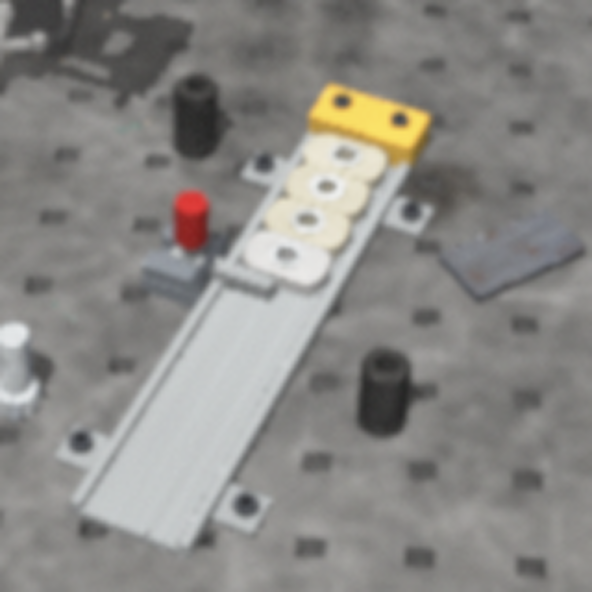

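View pics/top5.png

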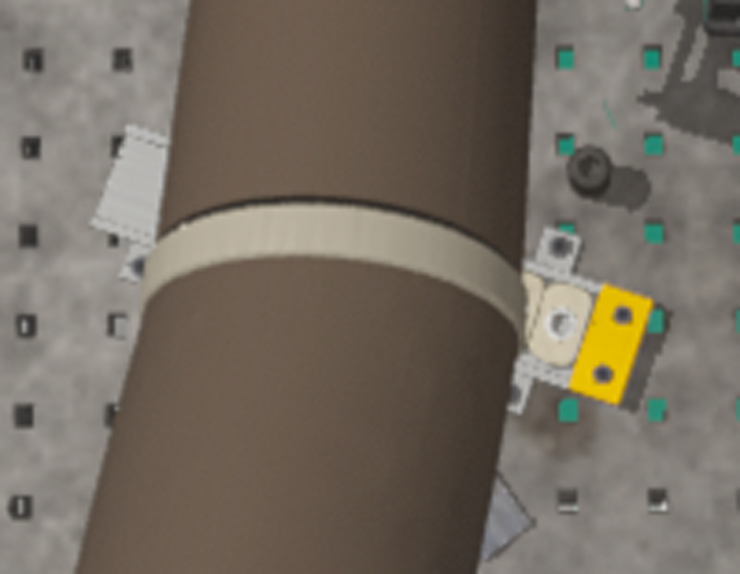

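The side view shows the row closed against the stop. The bolt lies across the channel at (248,278) behind the grey pad, and the pins, bolt and coupon are where they were. The arm blocks most of the top view, but pad_0 is visible against the stop at (560,322). The knob moved 29 mm from its measured start of about y=73, which puts it at y≈44, fully in.

```bash
python3 -c "
from workcell import sign_off
print(sign_off())"
```

```text
the job is handed in; nothing more can be done
None
```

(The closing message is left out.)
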